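Unhook the capsule chest and flip its lid back past upright

TASK

Open the wooden capsule chest so that somebody can make coffee. With a fingertip, push the hook on its front sideways until it is well clear of the lid's stud, then push the lid up by its lip from below and tip it past upright, so that it leans back fully open by its own weight. Push gently and grip nothing: the chest stays standing where it is, and the things around it are left alone.

Things in the scene. Friction and masses are not known exactly. Their poses are not given: they have to be found in the camera images.
- chest: Light wooden chest for coffee capsules, loose on the worktop on four rubber feet, about 1.0 kg without lid. 130 mm deep (x) x 220 mm wide (y), rim 84 mm above the worktop. Origin at the middle of its underside, at worktop height; x points to its back (hinge side), y to its left as seen from the front, z up. Its front face, at x = -65 mm, faces the robot within 22 degrees. The capsules inside lie below the rim.
- lid (a joint): Angle of the lid in rad: 0 shut, grows as it opens, stop at 1.92 (110 deg, fully open). The hinge is nearly free, with a little damping: below about 1.47 the lid (0.24 kg) falls shut, beyond that it falls open onto the stop. While the hook is fastened it can rise only about 3 mm at the lip.
- lid_hinge (a point): Point on the lid's hinge axis, in the middle of the back top edge of the chest (65 mm behind its origin, 84.5 mm up); turns with the lid. The axis runs along y. Shut, the lid reaches 130 mm forward (-x) from here and is 14 mm thick, above the axis; it is a wooden frame with a clear window. As the lid turns by an angle a, its underside at distance r from the hinge lies r*cos(a) in front of the axis and r*sin(a) above it.
- lip (a point): Finger lip: wooden tongue on the lid's front edge, left of the middle. 70 mm wide (y), standing 18 mm proud of the front, 9 mm thick, underside level with the lid's underside, 84.5 mm above the worktop when shut, nothing below it. The point is in the tongue, 10 mm out from the chest's front, 30 mm left of its middle, 4.5 mm above the underside. Axes as the chest's when shut; turns with the lid.
- hook (a joint): Angle of the steel swing hook on the chest's front, right of the middle, in rad: 0 upright and fastened over the stud, grows as its top swings to the right (-y of the chest), stop at 1.5, almost level. It clears the stud at about 0.25. It stays where it is left (friction about 0.02 N m).
- hook_pivot (a point): On the hook's pivot axis (along x), 20 mm out from the front face, 82 mm right of the chest's middle, 36 mm above the worktop.
- hook_knob (a point): Middle of the hook's thumb knob: steel pin 14 mm in diameter that sticks out along -x from 8 to 31 mm in front of the chest; the point is 21 mm out, 40 mm from the pivot axis (76 mm above the worktop when fastened). The hook's upright rod, 6 mm thick, runs 6 to 12 mm in front of the chest; its top bends to the left over the stud, a pin 6 mm thick on the lid's front edge 72 mm right of the middle, 89.5 mm up, standing out 18 mm.
- mug: Dark and white coffee mug, 82 x 114 x 97 mm, a bystander. Origin at the middle of its underside.
- cup: Low cream cup, 65 x 93 x 50 mm, a bystander. Origin at the middle of its underside.
- jar: Squat glass jar with a green lid, 64 x 68 x 84 mm, a bystander. Origin at the middle of its underside.
- striped_cup: Low striped cup, 63 x 87 x 52 mm, a bystander. Origin at the middle of its underside.
- teaspoon: Small steel spoon lying flat, 130 x 26 x 11 mm, a bystander. Origin at the middle of its underside.
- stray_capsule: Single coffee capsule, 37 mm across, 29 mm high, standing on the worktop, a bystander. Origin at the middle of its underside.

How it is judged (in metres and radians):
On the way, in this order (a step that is already met when the one before it is completed fails the run):
1. the hook is swung clear of the stud while the lid is still shut (value of joint hook above 0.4 rad and value of joint lid below 0.1 rad), for 0.2 s.
2. the lid is tipped past upright (value of joint lid above 1.6 rad), for 0.1 s.
At the end, for the whole second after the job is handed in: The lid leans back at rest on its stop (more than 1.8 rad open), the hook is off the stud (more than 0.3 rad), the chest stands level and at rest within 40 mm of where it stood (value of joint lid above 1.8 rad and velocity of joint lid between -0.1 and 0.1 rad/s and value of joint hook above 0.3 rad and angle between chest's own z axis and vertical below 0.05 rad and distance of chest from where it was at the start of the episode below 0.04 m and linear speed of chest below 0.01 m/s); the robot touches nothing.
It fails at once if the chest is lifted, tipped or shoved away (15 mm up, 0.15 rad, 50 mm) (height (world z) of chest above 0.015 m or angle between chest's own z axis and vertical above 0.15 rad or distance of chest from where it was at the start of the episode above 0.05 m).
It fails at once if the lip is taken between the fingers (x of the grasp point in the frame of lip between -0.009 and 0.02 m and y of the grasp point in the frame of lip between -0.035 and 0.035 m and z of the grasp point in the frame of lip between -0.005 and 0.005 m).
It fails at once if the hook's knob is taken between the fingers (distance between the grasp point and hook_knob below 0.007 m).
It fails at once if the chest, lid or hook is pushed with more than 40 N (contact force between the fingers and chest above 40 N).
It fails at once if a bystander is moved by more than 25 mm (distance of any of mug, cup, jar, striped_cup, teaspoon, stray_capsule from where it was at the start of the episode above 0.025 m).
It also fails if it takes over 40 s, if anything falls off the work surface, if the arm or the gripper's body presses on something with over 40 N, if the wrist force passes 120 N, or if a joint passes its speed limit or range.

ROBOT

A 6-joint arm with a two-finger parallel gripper is mounted at the origin on a cart in front of the work surface, level with it; the furniture and walls round the work are solid. World frame = base frame: x ahead of the robot, y to its left, z up, the work surface at z = 0. Lengths are in mm, angles in rad, forces in N, time in s.
With the tool pointing down it reaches from about 350 to 975 mm from the base axis. Payload 7.1 kg.
Tool frame: the origin (TCP) lies between the finger pads; the fingertips stand 14 mm ahead of it and the grasp point (between the pads) lies 5 mm behind it (ctrl.tcp_to_tips is the distance from the TCP to the fingertips, in mm); z points along the fingers, y is the line along which they close (so a half turn about z gives the same grasp; the last joint's range is limited). The gripper opens to 88 mm and grips with 3 to 60 N. Pads are 20 mm wide; open, the fingers measure 115 mm over their backs; the gripper's body (75 mm by 178 mm) begins 61 mm behind the grasp point.
Start: joints at [1.116, 0.423, 1.63, -0, 1.089, -0.019], TCP at [263.802, 566.58, 236.675] pointing down, gripper open.
Joint ranges: [-3, 3], [-0.9, 2.11], [0.09, 2.58], [-1.31, 4.45], [0.11, 2.69], [-2.54, 2.54]. Speed limits (rad/s): [2.39, 2.39, 3.01, 3.14, 3.14, 3.14].

INTERFACE

Orientations are given as a rotation vector (axis times angle).
In Python, from workcell import ctrl gives the robot as it stands.
- The arm moves only by the tool apply_moves, never from a script. Its argument "series" is a list that holds one entry, the list of rows, each a list of 7 numbers: the shift along the tool's x, y, z in cm, then the turn, a rotation vector about the tool's x, y, z in degrees, then the opening, from 0 (shut) to 1 (fully open). A call has 1 to 12 rows; each row shifts and turns the commanded pose from where the row before left it, along the tool's axes as they then stand; what a row does not reach is not made up. A row lasts 1/10 s, in which the tool goes at most 50 mm and 8.59 degrees, less where a joint would pass 70% of its speed; a pose out of reach is approached as far as the arm can. A call with a gripper value outside its range is refused whole. The fingers move at their own pace and stop on an object; the grip force is fixed at half the most. Time passes only in rows, so rows that do not move let the fingers close. It gives the time, the measured TCP pose, the force and the opening at its end, in the units of the state.
- ctrl.get_obs(): the state, without advancing time (a new reading comes with each control period).
- ctrl.get_image(name): name is "side" or "top" or "wrist"; returns a dict with "img" (384x512x3 uint8, blue, green, red), "K" (3x3 intrinsics, pixels), "cam_to_world" (4x4, takes a point from camera to world coordinates). Camera axes: x right, y down, z forward; pixel columns grow to the right and rows downward; lengths in mm; the calibration is good to about 2 mm. The wrist camera is an equidistant fisheye: a pixel r from the principal point sees the ray r / f radians off the axis. A picture is of the moment at which its call begins. There is no depth.
- ctrl.close_job(): hands the job in, once; it reports no verdict.
The state is a dict: "t": time; "qpos": joint angles; "qvel": joint speeds; "joint_torque": joint torques, N m; "ee_pos": TCP position; "orientation": TCP orientation; "ft_force": force on the tool from outside, world axes, zero at the start; "moment": the same for the moment, N m; "width": finger opening in mm.
Only numpy, scipy, OpenCV 4.12 (cv2) and the standard library are available. Lean on these libraries where they do the work, as an engineer would, in place of code of your own. Each camera call takes 0.05 s, during which the arm holds its last target. There are 200 camera calls.

## Working session

There is one attempt and no reset: what is moved stays moved. The work goes in short steps, Python scripts to look and compute and a tool call to move; the robot and the scene stay as the last step left them, time stands still between calls to the robot, and variables do not carry over. Pictures are saved under pics/ and viewed, on a budget of 10 in all, crops included, one or two more only if the job needs it, and the job is handed in when it is done.

Besides the shell and the picture viewer there is one more tool, called after ">>>" by a JSON object that holds its "name" and its "arguments". apply_moves: Moves the arm, as the interface text tells. Its arguments: {"type":"object","properties":{"series":{"type":"array","items":{"type":"array","items":{"type":"array","items":{"type":"number"}}}}},"required":["series"]}

```bash
mkdir -p pics; python3 - <<'E'
from workcell import ctrl
import cv2,pickle,numpy as np
d={}
for n in("top","side","wrist"):
    r=ctrl.get_image(n);d[n]=r;print(n,np.round(r["K"],1).tolist(),np.round(r["cam_to_world"],3).tolist())
    cv2.imwrite(f"pics/{n}0.png",cv2.resize(r["img"],(768,576),interpolation=cv2.INTER_CUBIC))
pickle.dump(d,open("im0.pkl","wb"));print(ctrl.get_obs())
E
```

```text
top [[416.1, 0.0, 249.9], [0.0, 416.1, 192.7], [0.0, 0.0, 1.0]] [[-0.306, -0.839, 0.45, -65.042], [-0.952, 0.269, -0.147, 53.642], [0.002, -0.474, -0.881, 1491.6], [0.0, 0.0, 0.0, 1.0]]
side [[383.3, 0.0, 249.3], [0.0, 383.3, 192.0], [0.0, 0.0, 1.0]] [[0.992, -0.07, 0.103, 490.176], [-0.124, -0.656, 0.744, -1166.948], [0.016, -0.751, -0.66, 972.935], [0.0, 0.0, 0.0, 1.0]]
wrist [[297.3, 0.0, 256.5], [0.0, 297.3, 191.4], [0.0, 0.0, 1.0]] [[0.423, 0.867, 0.264, 190.08], [0.906, -0.404, -0.125, 600.765], [-0.002, 0.292, -0.956, 384.109], [0.0, 0.0, 0.0, 1.0]]
{'t': 0.15, 'qpos': array([ 1.11597713e+00,  4.23668233e-01,  1.63047848e+00,  2.99511969e-05,
        1.08863863e+00, -1.89906128e-02]), 'qvel': array([ 0.0003469 , -0.0019328 , -0.00256057, -0.00107644, -0.00278562,
       -0.00133838]), 'joint_torque': array([ 1.62163128e-04, -5.44980848e+01, -2.73918110e+01,  6.43858477e-02,
        2.04389408e-02, -8.06348703e-05]), 'ee_pos': array([263.63451645, 566.22231153, 236.0925794 ]), 'orientation': array([-6.79147690e-01, -3.06699182e+00,  1.81118035e-03]), 'ft_force': array([-0.90762406, -0.75600069, -0.22928998]), 'moment': array([-0.01197828, -0.05712801,  0.02739594]), 'width': 87.63161219770024}
```

View pics/top0.png

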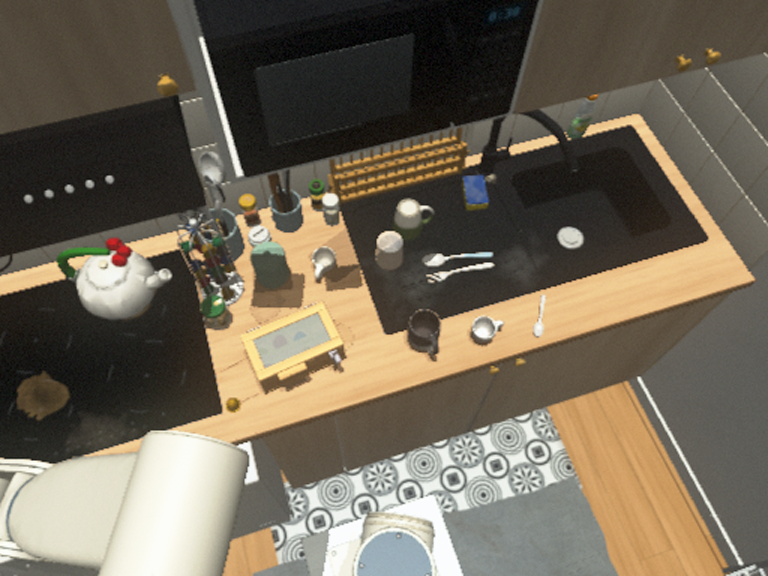

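View pics/side0.png

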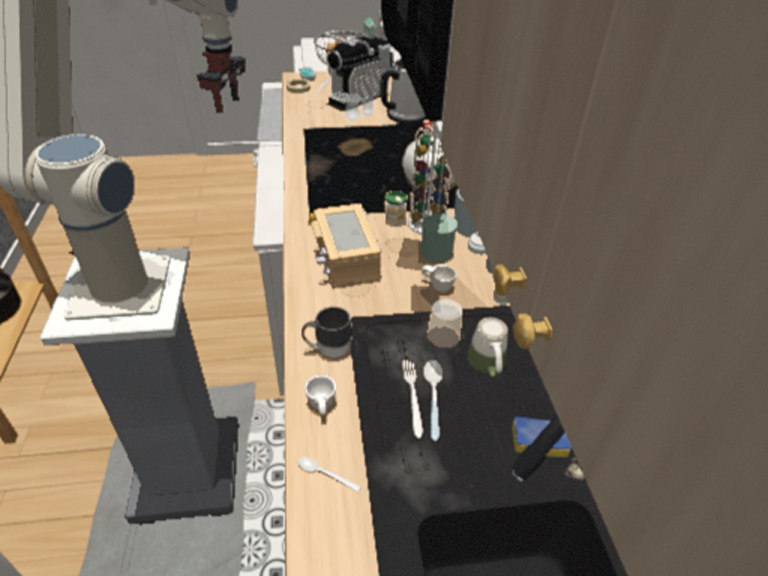

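The top view shows the chest with lid corners near (242,341), (325,306), (342,340) and (258,381), the lip at (292,368) and the hook at (336,356). The stray capsule is at (233,404), the jar at (213,308), the mug at (424,328), and in the side view the chest is near (345,245). I'll zoom in on both for measuring.

```bash
python3 - <<'E'
import pickle,cv2,numpy as np
d=pickle.load(open("im0.pkl","rb"))
a=d["top"]["img"][195:280,150:240];b=d["side"]["img"][130:196,200:260]
a=cv2.resize(a,None,fx=5,fy=5,interpolation=cv2.INTER_CUBIC);b=cv2.resize(b,None,fx=5.7,fy=5.7,interpolation=cv2.INTER_CUBIC)
print(a.shape,b.shape)
h=max(a.shape[0],b.shape[0]);c=np.zeros((h,a.shape[1]+b.shape[1],3),np.uint8);c[:a.shape[0],:a.shape[1]]=a;c[:b.shape[0],a.shape[1]:]=b
cv2.imwrite("pics/crop1.png",c)
E
```

```text
(425, 450, 3) (376, 342, 3)
```

View pics/crop1.png

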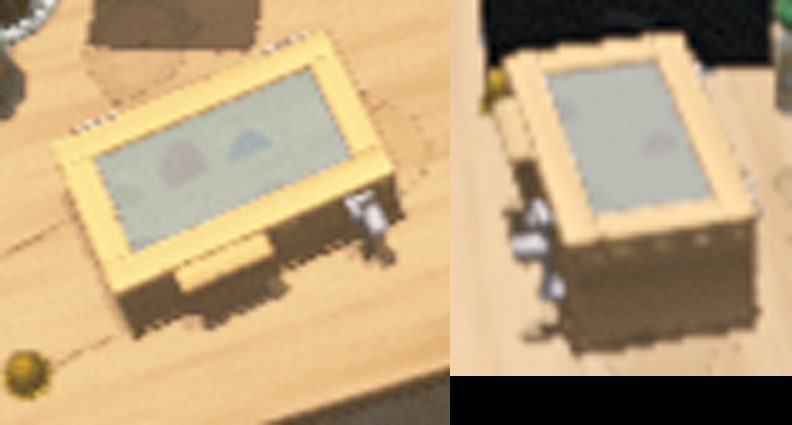

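The zoom shows the lid corners sharply in both views: top crop (55,147), (325,32), (395,168), (113,292); side crop (505,50), (685,35), (755,213), (568,243). The hook knob is at (375,220) in the top crop and (530,245) in the side crop. Next I fit the chest pose from both views.

```bash
cat > h.py <<'E'
import numpy as np
from scipy.optimize import least_squares
def proj(r,P):
    M=np.linalg.inv(r["cam_to_world"]);p=np.atleast_2d(P)@M[:3,:3].T+M[:3,3]
    q=p@r["K"].T;return q[:,:2]/q[:,2:]
def tri(views):  # [(r,uv),...]
    f=lambda X:np.concatenate([(proj(r,X)[0]-uv) for r,uv in views])
    s=least_squares(f,[500,200,50.]);return s.x,s.fun
def place(x,y,a,P):
    P=np.atleast_2d(P).astype(float);c,s=np.cos(a),np.sin(a)
    return np.c_[x+c*P[:,0]-s*P[:,1],y+s*P[:,0]+c*P[:,1],P[:,2]]
E
python3 - <<'E'
import pickle
from h import *
d=pickle.load(open("im0.pkl","rb"));T,S=d["top"],d["side"]
t=lambda u,v:np.array([150+u/5-.4,195+v/5-.4]); s=lambda u,v:np.array([200+(u-450)/5.7-.4,130+v/5.7-.4])
C={'bl':(65,110,98.5),'br':(65,-110,98.5),'fr':(-65,-110,98.5),'fl':(-65,110,98.5)}
tp={'bl':t(55,147),'br':t(325,32),'fr':t(395,168),'fl':t(113,292)}
sp={'fl':s(505,52),'bl':s(685,35),'br':s(755,213),'fr':s(568,243)}
for k in C: print(k,np.round(tri([(T,tp[k]),(S,sp[k])])[0],1))
def f(p):
    o=[]
    for k,P in C.items():
        X=place(p[0],p[1],p[2],np.array(P)+[0,0,p[3]]);o+=[proj(T,X)[0]-tp[k],proj(S,X)[0]-sp[k]]
    return np.concatenate(o)
q=least_squares(f,[500,200,0,0],x_scale=[100,100,.1,10])
print(q.x,np.round(q.fun,1))
p=q.x
for n,P in dict(lip=(-75,30,89),knob=(-86,-82,76),stud=(-83,-72,89.5)).items():
    X=place(*p[:3],P);print(n,X.round(1),'top',((proj(T,X)[0]+.4-[150,195])*5).round(),'side',((proj(S,X)[0]+.4-[200,130])*5.7+[450,0]).round())
def ground(r,uv,z):
    R=r["cam_to_world"];v=R[:3,:3]@np.linalg.inv(r["K"])@[*uv,1];c=R[:3,3];return (c+v*(z-c[2])/v[2]).round()
for n,uv in dict(capsule=(233,404),jar=(213,308),striped=(322,262),mug=(424,330)).items(): print(n,ground(T,np.array(uv)/1.5,30))
from workcell import ctrl
print([a for a in dir(ctrl) if a[0]!='_'])
E
```

```text
bl [630.2 172.5  96.1]
br [657.  -41.6  97.7]
fr [533.5 -60.3  97.9]
fl [502.  155.9 103. ]
[ 5.80801225e+02  5.67999032e+01  1.32699554e-01 -1.83565831e-01] [-1.3 -1.4 -1.2  0.1  0.1 -1.3  0.4  0.4  0.2  0.2 -1.   0.2 -0.4  0.1
 -0.6  1.1]
lip [[502.5  76.6  89. ]] top [223. 263.] side [509. 135.]
knob [[506.4 -35.9  76. ]] top [374. 220.] side [524. 250.]
stud [[508.1 -25.5  89.5]] top [358. 215.] side [524. 224.]
capsule [487. 233.  30.]
jar [758. 230.  30.]
striped [806. -79.  30.]
mug [ 531. -274.   30.]
['Unreachable', 'close_job', 'get_image', 'get_obs', 'tcp_to_tips']
```

Fit: chest at (581, 57), yaw 0.133 rad, lid top at 98.3 mm, in line with the text. Plan:
- Push the knob with the closed fingers pointing down.
- Then lift the lip with the fingers laid nearly horizontal along -y, coming in from the left.

First I turn the tool and close the fingers.

>>> {"name": "apply_moves", "arguments": {"series": [[[0, 0, 0, 0, 0, 8.2, 0], [0, 0, 0, 0, 0, 8.2, 0], [0, 0, 0, 0, 0, 8.2, 0], [0, 0, 0, 0, 0, 8.2, 0], [0, 0, 0, 0, 0, 8.2, 0], [0, 0, 0, 0, 0, 8.2, 0], [0, 0, 0, 0, 0, 8.3, 0], [0, 0, 0, 0, 0, 0, 0]]]}}

```text
t: 0.95
ee_pos: [263.7, 566.4, 236.4]
orientation: [2.072, 2.361, -0.001]
ft_force: [-0.4, -0.3, -0.7]
width: 27.1
```

```bash
cat >> h.py <<'E'
from scipy.spatial.transform import Rotation as Ro
CH=(580.8,56.8,.1327)
def state():
    from workcell import ctrl
    o=ctrl.get_obs();R=Ro.from_rotvec(o["orientation"])
    Rc=Ro.from_euler('z',CH[2]);pc=Rc.inv().apply(o["ee_pos"]-np.array([CH[0],CH[1],0]))
    print('t',round(o['t'],2),'chest-frame TCP',pc.round(1),'F(chest axes)',Rc.inv().apply(o['ft_force']).round(1),'w',round(o['width'],1),'q',o['qpos'].round(2))
    print('tool axes in chest (cols)\n',(Rc.inv()*R).as_matrix().round(3))
    return o,R,Rc,pc
def go(P):
    o,R,Rc,pc=state()
    for p in np.atleast_2d(P):
        print('to',p,'shift tool cm',(R.inv().apply(Rc.apply(p-pc))/10).round(2));pc=p
E
python3 -c "
from h import *
go([[-101,-55,180],[-101,-55,62],[-101,-120,62]])"
```

```text
t 0.95 chest-frame TCP [-246.9  547.1  236.4] F(chest axes) [-0.4 -0.2 -0.7] w 27.1 q [ 1.12  0.42  1.63 -0.    1.09  0.99]
tool axes in chest (cols)
 [[ 0.003  1.    -0.   ]
 [ 1.    -0.003 -0.   ]
 [-0.    -0.    -1.   ]]
to [-101  -55  180] shift tool cm [-60.17  14.74   5.66]
to [-101  -55   62] shift tool cm [1.00e-02 0.00e+00 1.18e+01]
to [-101 -120   62] shift tool cm [-6.5   0.02  0.  ]
```

>>> {"name": "apply_moves", "arguments": {"series": [[[-4.6, 1.13, 0.4, 0, 0, 0, 0], [-4.6, 1.13, 0.4, 0, 0, 0, 0], [-4.6, 1.13, 0.4, 0, 0, 0, 0], [-4.6, 1.13, 0.4, 0, 0, 0, 0], [-4.6, 1.13, 0.4, 0, 0, 0, 0], [-4.6, 1.13, 0.4, 0, 0, 0, 0], [-4.6, 1.13, 0.4, 0, 0, 0, 0], [-4.6, 1.13, 0.4, 0, 0, 0, 0], [-4.6, 1.13, 0.4, 0, 0, 0, 0], [-4.6, 1.13, 0.4, 0, 0, 0, 0], [-4.6, 1.13, 0.4, 0, 0, 0, 0], [-4.6, 1.13, 0.4, 0, 0, 0, 0]]]}}

```text
t: 2.15
ee_pos: [471.0, 35.2, 188.7]
orientation: [2.065, 2.367, 0.001]
ft_force: [1.0, 0.9, 0.3]
width: 0.5
```

>>> {"name": "apply_moves", "arguments": {"series": [[[-4.6, 1.13, 0.4, 0, 0, 0, 0], [0, 0, 0, 0, 0, 0, 0]]]}}

```text
t: 2.35
ee_pos: [489.6, -11.4, 184.5]
orientation: [2.071, 2.36, 0.0]
ft_force: [-0.4, 0.7, 0.0]
width: 0.6
```

```bash
python3 - <<'E'
from h import *
go([[-101,-55,120],[-101,-55,62],[-101,-120,62]])
from workcell import ctrl
import cv2
r=ctrl.get_image("wrist");cv2.imwrite("pics/w1.png",r["img"])
E
```

```text
t 2.35 chest-frame TCP [-99.4 -55.5 184.5] F(chest axes) [-0.3  0.7  0. ] w 0.6 q [-0.05  0.3   1.97 -0.    0.87 -0.18]
tool axes in chest (cols)
 [[ 0.002  1.     0.001]
 [ 1.    -0.002 -0.001]
 [-0.001  0.001 -1.   ]]
to [-101  -55  120] shift tool cm [ 0.06 -0.16  6.45]
to [-101  -55   62] shift tool cm [ 0.01 -0.01  5.8 ]
to [-101 -120   62] shift tool cm [-6.5   0.01  0.01]
```

View pics/w1.png

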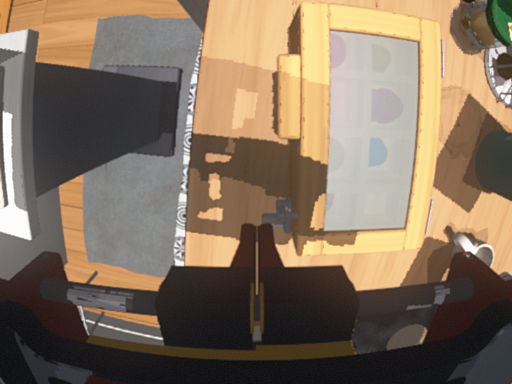

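The wrist view shows the chest at right, the lip at (288,97), the knob and hook at (275-290,215), and the closed fingertips at about (257,228). I compare these with the positions predicted from the fit.

```bash
cat >> h.py <<'E'
def fish(r,P):
    M=np.linalg.inv(r["cam_to_world"]);p=np.atleast_2d(P)@M[:3,:3].T+M[:3,3]
    n=np.hypot(p[:,0],p[:,1]);th=np.arctan2(n,p[:,2]);return r["K"][[0,1],2]+r["K"][0,0]*(th/n)[:,None]*p[:,:2]
E
python3 - <<'E'
from h import *
from workcell import ctrl
r=ctrl.get_image("wrist")
for n,P in dict(knobtip=(-96,-82,76),knob=(-86,-82,76),lipFL=(-83,65,93.5),lipFR=(-83,-5,93.5),fr=(-65,-110,98.5),br=(65,-110,98.5),fl=(-65,110,98.5),bl=(65,110,98.5)).items(): print(n,fish(r,place(*CH,P)).round(1))
E
```

```text
knobtip [[262.1 223.3]]
knob [[272.8 223.2]]
lipFL [[279.1  57.3]]
lipFR [[278.8 143.6]]
fr [[296.4 260.8]]
br [[421.4 253.6]]
fl [[302.    3.8]]
bl [[442.6  25.6]]
```

The wrist view puts the chest about 3–4 mm further left than the fit, so I shift the start to the left. Then down.

>>> {"name": "apply_moves", "arguments": {"series": [[[0.55, -0.16, 3, 0, 0, 0, 0], [0, 0, 3, 0, 0, 0, 0], [0, 0, 3, 0, 0, 0, 0], [0, 0, 2, 0, 0, 0, 0], [0, 0, 1.2, 0, 0, 0, 0], [0, 0, 0, 0, 0, 0, 0]]]}}

```text
t: 3.05
ee_pos: [484.2, -0.6, 61.6]
orientation: [-2.066, -2.364, 0.003]
ft_force: [-0.0, 0.3, 0.2]
width: 0.6
```

>>> {"name": "apply_moves", "arguments": {"series": [[[-1, 0, 0, 0, 0, 0, 0], [-0.7, 0, 0, 0, 0, 0, 0], [-0.7, 0, 0, 0, 0, 0, 0], [-0.7, 0, 0, 0, 0, 0, 0], [-0.7, 0, 0, 0, 0, 0, 0], [0, 0, 0, 0, 0, 0, 0]]]}}

```text
t: 3.65
ee_pos: [490.7, -40.5, 62.9]
orientation: [2.072, 2.361, 0.0]
ft_force: [0.6, -0.7, -0.0]
width: 0.4
```

```bash
python3 - <<'E'
from h import *
go([[-101,-115,62]])
from workcell import ctrl
import cv2
r=ctrl.get_image("side");cv2.imwrite("pics/s2.png",cv2.resize(r["img"][110:210,180:300],None,fx=5,fy=5,interpolation=cv2.INTER_CUBIC))
E
```

```text
t 3.65 chest-frame TCP [-102.2  -84.5   62.9] F(chest axes) [ 0.5 -0.7 -0. ] w 0.4 q [-0.11  0.52  2.02 -0.    0.61 -0.24]
tool axes in chest (cols)
 [[ 0.003  1.     0.   ]
 [ 1.    -0.003 -0.   ]
 [-0.     0.    -1.   ]]
to [-101 -115   62] shift tool cm [-3.05  0.12  0.09]
```

View pics/s2.png

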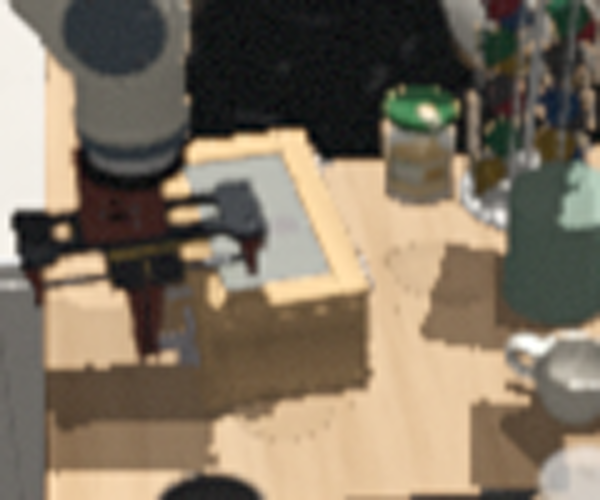

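The fingertip at (148,350) sits beside the hook at (185,340) with no notable force, and the chest has not moved. I push another 10 mm, then back off and up.

>>> {"name": "apply_moves", "arguments": {"series": [[[-0.5, 0, 0, 0, 0, 0, 0], [-0.5, 0, 0, 0, 0, 0, 0], [0, 0, 0, 0, 0, 0, 0], [0, 0, 0, 0, 0, 0, 0], [1.2, -0.5, 0, 0, 0, 0, 0], [0, -2, -2, 0, 0, 0, 0], [0, 0, -4, 0, 0, 0, 0], [0, 0, -4, 0, 0, 0, 0], [0, 0, -4, 0, 0, 0, 0], [0, 0, -4, 0, 0, 0, 0], [0, 0, -2, 0, 0, 0, 0], [0, 0, 0, 0, 0, 0, 0]]]}}

```text
t: 4.9
ee_pos: [466.7, -40.2, 265.6]
orientation: [2.067, 2.359, 0.006]
ft_force: [-1.1, 0.4, -0.7]
width: 0.4
```

```bash
python3 - <<'E'
from h import *
state()
from workcell import ctrl
import cv2
r=ctrl.get_image("wrist");a=r["img"][0:300,200:500]
b=ctrl.get_image("side")["img"][120:200,190:270]
cv2.imwrite("pics/w3.png",np.hstack([cv2.resize(a,(390,390)),cv2.resize(b,(390,390),interpolation=cv2.INTER_CUBIC)]))
for n,P in dict(knobtip=(-96,-82,76),lipFL=(-83,65,93.5),lipFR=(-83,-5,93.5),fr=(-65,-110,98.5),br=(65,-110,98.5),bl=(65,110,98.5)).items(): print(n,((fish(r,place(*CH,P))-[200,0])*1.3).round(1))
E
```

```text
t 4.9 chest-frame TCP [-125.9  -81.   265.6] F(chest axes) [-1.1  0.5 -0.7] w 0.4 q [-0.11  0.15  1.94  0.    1.05 -0.24]
tool axes in chest (cols)
 [[ 0.001  1.     0.006]
 [ 1.    -0.001 -0.001]
 [-0.001  0.006 -1.   ]]
knobtip [[106.2 225.9]]
lipFL [[125.5  57.5]]
lipFR [[125.2 140.4]]
fr [[142.9 263.2]]
br [[273.6 261.6]]
bl [[286.2  27.5]]
```

View pics/w3.png

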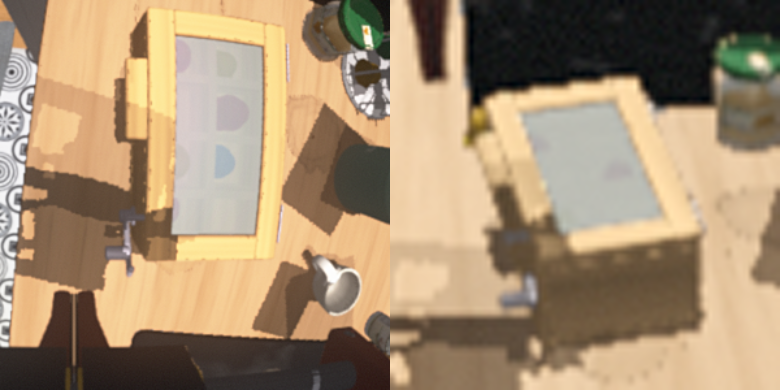

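The hook is swung well aside: the knob moved from about (106,222) to (115,253) in the wrist crop, roughly 28 mm or about 0.78 rad. The lid is shut, and the chest pose matches the prediction to about 2 mm. Now I move left of the lip and lay the tool over.

>>> {"name": "apply_moves", "arguments": {"series": [[[4.7, 0.7, 0, 0, 0, 0, 0], [4.7, 0.7, 0, 0, 0, 0, 0], [4.7, 0.7, 0, 0, 0, 0, 0], [4.7, 0.7, 0, 0, 0, 0, 0], [4.7, 0.7, 0, 0, 0, 0, 0], [4.7, 0.7, 0, 0, 0, 0, 0], [0, 0, 0, 0, 0, 0, 0]]]}}

```text
t: 5.7
ee_pos: [468.9, 248.8, 260.4]
orientation: [-2.064, -2.366, 0.003]
ft_force: [0.5, 0.3, -0.0]
width: 0.7
```

>>> {"name": "apply_moves", "arguments": {"series": [[[0, 0, 0, 0, -7.8, 0, 0], [0, 0, 0, 0, -7.8, 0, 0], [0, 0, 0, 0, -7.8, 0, 0], [0, 0, 0, 0, -7.8, 0, 0], [0, 0, 0, 0, -7.8, 0, 0], [0, 0, 0, 0, -7.8, 0, 0], [0, 0, 0, 0, -7.8, 0, 0], [0, 0, 0, 0, -7.8, 0, 0], [0, 0, 0, 0, -7.8, 0, 0], [0, 0, 0, 0, 0, 0, 0]]]}}

```text
t: 6.7
ee_pos: [468.6, 243.4, 258.0]
orientation: [1.334, 1.534, -0.955]
ft_force: [-0.3, -0.1, 0.2]
width: 0.5
```

```bash
python3 - <<'E'
from h import *
c,s=np.cos(np.radians(20)),np.sin(np.radians(20))
tip=np.array([-84,42,53.]); tcp=tip+14*np.array([0,c,s]); print(tcp)
go([[-84,160,tcp[2]+70],tcp+[0,100,0],tcp])
E
```

```text
[-84.          55.15569669  57.78828201]
t 6.7 chest-frame TCP [-86.5 199.8 258. ] F(chest axes) [-0.4 -0.1  0.2] w 0.5 q [ 0.86  0.71  1.59 -0.81  1.82  0.95]
tool axes in chest (cols)
 [[-0.008  1.    -0.003]
 [ 0.332  0.    -0.943]
 [-0.943 -0.009 -0.332]]
to [-84.         160.         127.78828201] shift tool cm [10.96  0.36  8.07]
to [-84.         155.15569669  57.78828201] shift tool cm [6.44 0.06 2.78]
to [-84.          55.15569669  57.78828201] shift tool cm [-3.32 -0.    9.43]
```

>>> {"name": "apply_moves", "arguments": {"series": [[[3.6, 0.12, 2.7, 0, 0, 0, 0], [3.6, 0.12, 2.7, 0, 0, 0, 0], [3.6, 0.12, 2.7, 0, 0, 0, 0], [3.2, 0, 1.4, 0, 0, 0, 0], [3.2, 0, 1.4, 0, 0, 0, 0], [0, 0, 0, 0, 0, 0, 0]]]}}

```text
t: 7.3
ee_pos: [477.9, 198.4, 60.7]
orientation: [1.343, 1.536, -0.952]
ft_force: [-1.0, 0.1, -0.1]
width: 0.2
```

>>> {"name": "apply_moves", "arguments": {"series": [[[-0.66, 0, 1.9, 0, 0, 0, 0], [-0.66, 0, 1.9, 0, 0, 0, 0], [-0.66, 0, 1.9, 0, 0, 0, 0], [-0.66, 0, 1.9, 0, 0, 0, 0], [-0.66, 0, 1.9, 0, 0, 0, 0], [0, 0, 0, 0, 0, 0, 0]]]}}

```text
t: 7.9
ee_pos: [492.3, 98.4, 63.3]
orientation: [1.346, 1.532, -0.948]
ft_force: [0.1, -0.6, 0.4]
width: 0.7
```

```bash
python3 - <<'E'
from h import *
state()
from workcell import ctrl
import cv2
a=ctrl.get_image("side")["img"][100:200,180:280];b=ctrl.get_image("top")["img"][190:290,140:240]
cv2.imwrite("pics/s4.png",np.hstack([cv2.resize(i,(400,400),interpolation=cv2.INTER_CUBIC) for i in (a,b)]))
E
```

```text
t 7.9 chest-frame TCP [-82.2  52.9  63.3] F(chest axes) [ 0.1 -0.6  0.4] w 0.7 q [ 0.67  0.96  1.76 -0.95  1.46  1.2 ]
tool axes in chest (cols)
 [[ 0.     1.    -0.004]
 [ 0.338 -0.004 -0.941]
 [-0.941 -0.001 -0.338]]
```

View pics/s4.png

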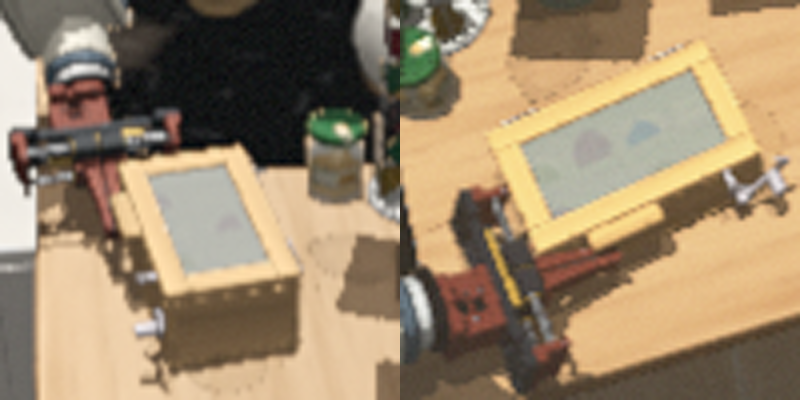

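The fingers lie under the lip, with the tip near (615,257) in the top crop just in front of and below the lip edge. The hook at (755,185) is clear. The knuckle at (500,200) is close to the chest's side, so I back off 8 mm along the fingers first. The script below works out the lift arc.

```bash
cat > arc.py <<'E'
from h import *
def arc(A,rho):
    o,R,Rc,pc=state();y=pc[1]
    for a,r in zip(A,rho):
        d=13.5*np.sin(a)+10.6*np.cos(a)
        x=65-r*np.cos(a)-d*np.sin(a);z=84.5+r*np.sin(a)-d*np.cos(a)-2.4
        p=np.array([x,y,z]);print(round(a,2),p.round(),(R.inv().apply(Rc.apply(p-pc))/10).round(2));pc=p
E
python3 - <<'E'
from arc import *
A=np.r_[0,.03,.07,.12,np.arange(.18,1.76,.07)]
arc(A,np.interp(A,[0,1.5],[147,131]))
E
```

```text
t 8.0 chest-frame TCP [-81.5  55.   63. ] F(chest axes) [-0.6 -0.4  0.8] w 0.7 q [ 0.67  0.96  1.76 -0.95  1.46  1.2 ]
tool axes in chest (cols)
 [[ 0.001  1.    -0.002]
 [ 0.339 -0.003 -0.941]
 [-0.941  0.    -0.339]]
0.0 [-82.  55.  72.] [-0.8  -0.05 -0.29]
0.03 [-82.  55.  76.] [-0.38  0.01 -0.14]
0.07 [-82.  55.  81.] [-0.5   0.02 -0.18]
0.12 [-81.  55.  87.] [-0.63  0.06 -0.23]
0.18 [-80.  55.  95.] [-0.75  0.11 -0.27]
0.25 [-78.  55. 105.] [-0.86  0.18 -0.31]
0.32 [-76.  55. 114.] [-0.85  0.24 -0.31]
0.39 [-73.  55. 123.] [-0.84  0.3  -0.3 ]
0.46 [-69.  55. 131.] [-0.82  0.36 -0.3 ]
0.53 [-65.  55. 140.] [-0.8   0.42 -0.29]
0.6 [-60.  55. 148.] [-0.77  0.47 -0.28]
0.67 [-55.  55. 156.] [-0.74  0.53 -0.27]
0.74 [-49.  55. 163.] [-0.71  0.58 -0.26]
0.81 [-43.  55. 171.] [-0.67  0.64 -0.24]
0.88 [-36.  55. 177.] [-0.63  0.69 -0.23]
0.95 [-29.  55. 183.] [-0.58  0.73 -0.21]
1.02 [-21.  55. 189.] [-0.54  0.78 -0.2 ]
1.09 [-13.  55. 194.] [-0.48  0.82 -0.18]
1.16 [ -4.  55. 199.] [-0.43  0.86 -0.16]
1.23 [  5.  55. 203.] [-0.37  0.89 -0.14]
1.3 [ 14.  55. 206.] [-0.31  0.92 -0.11]
1.37 [ 24.  55. 209.] [-0.25  0.94 -0.09]
1.44 [ 33.  55. 211.] [-0.18  0.96 -0.07]
1.51 [ 43.  55. 212.] [-0.12  0.98 -0.05]
1.58 [ 53.  55. 213.] [-0.11  0.99 -0.04]
1.65 [ 63.  55. 214.] [-0.04  1.   -0.02]
1.72 [ 73.  55. 213.] [0.03 1.   0.01]
```

>>> {"name": "apply_moves", "arguments": {"series": [[[0, 0, -0.8, 0, 0, 0, 0], [-0.55, 0, -0.2, 0, 0, 0, 0], [-0.38, 0, -0.14, 0, 0, 0, 0], [-0.5, 0, -0.18, 0, 0, 0, 0], [-0.6, 0.06, -0.23, 0, 0, 0, 0], [-0.75, 0.1, -0.27, 0, 0, 0, 0], [-0.8, 0.18, -0.3, 0, 0, 0, 0], [-0.8, 0.24, -0.3, 0, 0, 0, 0], [-0.8, 0.3, -0.3, 0, 0, 0, 0], [0, 0, 0, 0, 0, 0, 0]]]}}

```text
t: 9.0
ee_pos: [500.9, 110.4, 122.0]
orientation: [1.345, 1.532, -0.943]
ft_force: [-0.6, 0.3, 0.0]
width: 0.5
```

```bash
python3 - <<'E'
from arc import *
A=np.r_[np.arange(.46,1.76,.07)]
arc(A,np.interp(A,[0,1.5],[147,131]))
from workcell import ctrl
import cv2
a=ctrl.get_image("side")["img"][100:200,180:280];b=ctrl.get_image("top")["img"][190:290,140:240]
cv2.imwrite("pics/s5.png",np.hstack([cv2.resize(i,(400,400),interpolation=cv2.INTER_CUBIC) for i in (a,b)]))
E
```

```text
t 9.0 chest-frame TCP [-72.1  63.7 122. ] F(chest axes) [-0.6  0.4  0. ] w 0.5 q [ 0.67  0.86  1.75 -0.94  1.52  1.13]
tool axes in chest (cols)
 [[ 0.002  1.    -0.001]
 [ 0.339 -0.002 -0.941]
 [-0.941  0.002 -0.339]]
0.46 [-69.  64. 131.] [-0.87  0.29 -0.31]
0.53 [-65.  64. 140.] [-0.8   0.42 -0.29]
0.6 [-60.  64. 148.] [-0.77  0.48 -0.28]
0.67 [-55.  64. 156.] [-0.74  0.53 -0.27]
0.74 [-49.  64. 163.] [-0.71  0.59 -0.26]
0.81 [-43.  64. 171.] [-0.67  0.64 -0.24]
0.88 [-36.  64. 177.] [-0.63  0.69 -0.23]
0.95 [-29.  64. 183.] [-0.58  0.74 -0.21]
1.02 [-21.  64. 189.] [-0.54  0.78 -0.19]
1.09 [-13.  64. 194.] [-0.48  0.82 -0.18]
1.16 [ -4.  64. 199.] [-0.43  0.86 -0.16]
1.23 [  5.  64. 203.] [-0.37  0.89 -0.13]
1.3 [ 14.  64. 206.] [-0.31  0.92 -0.11]
1.37 [ 24.  64. 209.] [-0.24  0.94 -0.09]
1.44 [ 33.  64. 211.] [-0.18  0.96 -0.07]
1.51 [ 43.  64. 212.] [-0.12  0.98 -0.05]
1.58 [ 53.  64. 213.] [-0.11  0.99 -0.04]
1.65 [ 63.  64. 214.] [-0.04  1.   -0.02]
1.72 [ 73.  64. 213.] [0.03 1.   0.01]
```

View pics/s5.png

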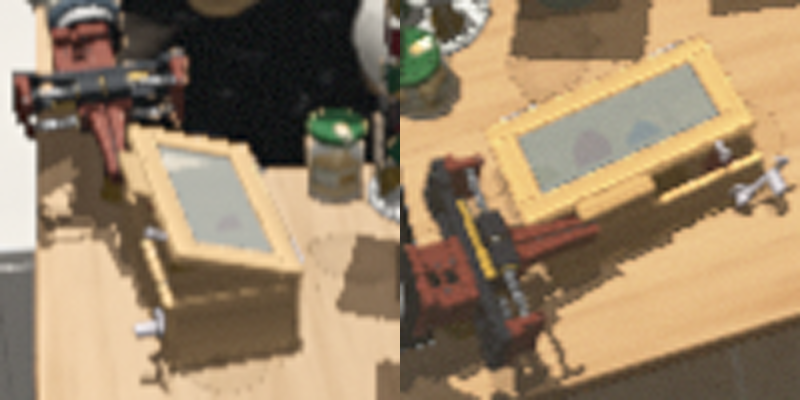

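The lid is up about 0.35 rad on the finger (rim gap visible at (710,180)) and the chest has not moved. I continue the arc.

>>> {"name": "apply_moves", "arguments": {"series": [[[-0.85, 0.3, -0.25, 0, 0, 0, 0], [-0.8, 0.42, -0.25, 0, 0, 0, 0], [-0.77, 0.48, -0.25, 0, 0, 0, 0], [-0.74, 0.53, -0.25, 0, 0, 0, 0], [-0.7, 0.6, -0.25, 0, 0, 0, 0], [-0.67, 0.64, -0.24, 0, 0, 0, 0], [-0.63, 0.7, -0.2, 0, 0, 0, 0], [-0.58, 0.74, -0.2, 0, 0, 0, 0], [-0.54, 0.78, -0.19, 0, 0, 0, 0], [0, 0, 0, 0, 0, 0, 0]]]}}

```text
t: 10.1
ee_pos: [553.3, 115.6, 187.7]
orientation: [1.345, 1.532, -0.943]
ft_force: [-1.0, -0.2, 1.2]
width: 0.6
```

```bash
python3 - <<'E'
from arc import *
A=np.r_[np.arange(1.09,1.8,.07)]
arc(A,np.interp(A,[0,1.5],[147,131]))
from workcell import ctrl
import cv2
a=ctrl.get_image("side")["img"][80:200,170:290];b=ctrl.get_image("top")["img"][170:290,130:250]
cv2.imwrite("pics/s6.png",np.hstack([cv2.resize(i,(400,400),interpolation=cv2.INTER_CUBIC) for i in (a,b)]))
E
```

```text
t 10.1 chest-frame TCP [-19.5  61.9 187.7] F(chest axes) [-1.  -0.1  1.2] w 0.6 q [ 0.63  0.79  1.66 -0.97  1.6   0.98]
tool axes in chest (cols)
 [[ 0.002  1.    -0.001]
 [ 0.339 -0.002 -0.941]
 [-0.941  0.002 -0.339]]
1.09 [-13.  62. 194.] [-0.62  0.69 -0.22]
1.16 [ -4.  62. 199.] [-0.43  0.86 -0.16]
1.23 [  5.  62. 203.] [-0.37  0.89 -0.13]
1.3 [ 14.  62. 206.] [-0.31  0.92 -0.11]
1.37 [ 24.  62. 209.] [-0.24  0.94 -0.09]
1.44 [ 33.  62. 211.] [-0.18  0.96 -0.07]
1.51 [ 43.  62. 212.] [-0.12  0.98 -0.05]
1.58 [ 53.  62. 213.] [-0.11  0.99 -0.04]
1.65 [ 63.  62. 214.] [-0.04  1.   -0.02]
1.72 [ 73.  62. 213.] [0.03 1.   0.01]
1.79 [ 83.  62. 212.] [0.1  1.   0.04]
```

View pics/s6.png

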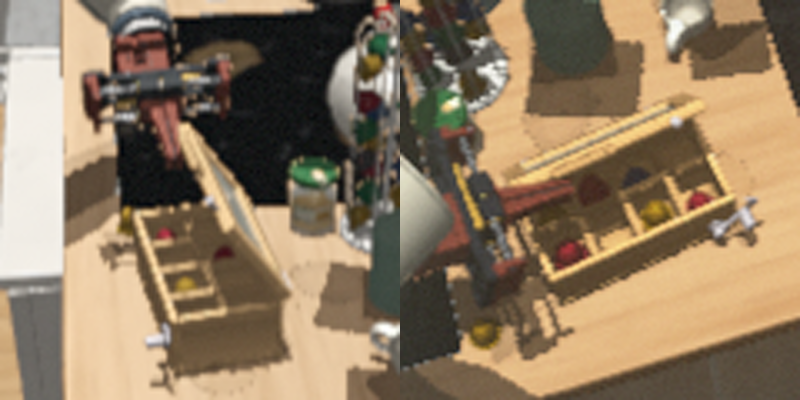

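The lid is at about 1.0 rad, with the finger still behind the lip. Before finishing the arc I check the utensil rack's position for clearance to the gripper body.

```bash
python3 - <<'E'
from h import *
import pickle
d=pickle.load(open("im0.pkl","rb"))
def g(n,uv,z):
    r=d[n];R=r["cam_to_world"];v=R[:3,:3]@np.linalg.inv(r["K"])@[*uv,1];c=R[:3,3];P=c+v*(z-c[2])/v[2]
    q=Ro.from_euler('z',-CH[2]).apply(P-[CH[0],CH[1],0]);return q.round()
# rack base front edge (top 768-px pic): (225,302); green tall lid/rack front in side pic: base (420,232)
print('base top',g('top',np.array([228,303])/1.5,0),g('top',np.array([240,285])/1.5,0))
print('base side',g('side',np.array([415,228])/1.5,0))
for z in(100,200,250): print(z,'top-view tip of rack left/right',g('top',np.array([180,240])/1.5,z),g('top',np.array([222,290])/1.5,z),'side front edge',g('side',np.array([413,170])/1.5,z))
E
```

```text
base top [213. 108.   0.] [251.  61.   0.]
base side [228.  95.   0.]
100 top-view tip of rack left/right [388. 159. 100.] [198. 108. 100.] side front edge [265. 250. 100.]
200 top-view tip of rack left/right [314. 154. 200.] [137. 106. 200.] side front edge [205.  84. 200.]
250 top-view tip of rack left/right [277. 151. 250.] [107. 105. 250.] side front edge [176.   0. 250.]
```

The rack starts at about x = 205 in the chest frame and the body reaches only about 155–165, so it stays clear. I finish the arc.

>>> {"name": "apply_moves", "arguments": {"series": [[[-0.6, 0.7, -0.2, 0, 0, 0, 0], [-0.43, 0.86, -0.16, 0, 0, 0, 0], [-0.37, 0.9, -0.13, 0, 0, 0, 0], [-0.3, 0.92, -0.11, 0, 0, 0, 0], [-0.24, 0.94, -0.09, 0, 0, 0, 0], [-0.18, 0.96, -0.07, 0, 0, 0, 0], [-0.12, 0.98, -0.05, 0, 0, 0, 0], [-0.1, 1, -0.04, 0, 0, 0, 0], [-0.04, 1, -0.02, 0, 0, 0, 0], [0, 0.6, 0, 0, 0, 0, 0], [0, 0, 0, 0, 0, 0, 0], [0, 0, 0, 0, 0, 0, 0]]]}}

```text
t: 11.4
ee_pos: [639.7, 127.1, 212.0]
orientation: [1.344, 1.533, -0.945]
ft_force: [0.2, 0.4, -0.2]
width: 1.0
```

```bash
python3 - <<'E'
from h import *
state()
from workcell import ctrl
import cv2
a=ctrl.get_image("side")["img"][80:200,170:290];b=ctrl.get_image("top")["img"][170:290,130:250]
cv2.imwrite("pics/s7.png",np.hstack([cv2.resize(i,(400,400),interpolation=cv2.INTER_CUBIC) for i in (a,b)]))
E
```

```text
t 11.4 chest-frame TCP [ 67.6  61.9 212. ] F(chest axes) [ 0.2  0.3 -0.2] w 1.0 q [ 0.57  0.83  1.47 -1.02  1.65  0.83]
tool axes in chest (cols)
 [[ 0.     1.    -0.002]
 [ 0.339 -0.001 -0.941]
 [-0.941 -0.    -0.339]]
```

View pics/s7.png

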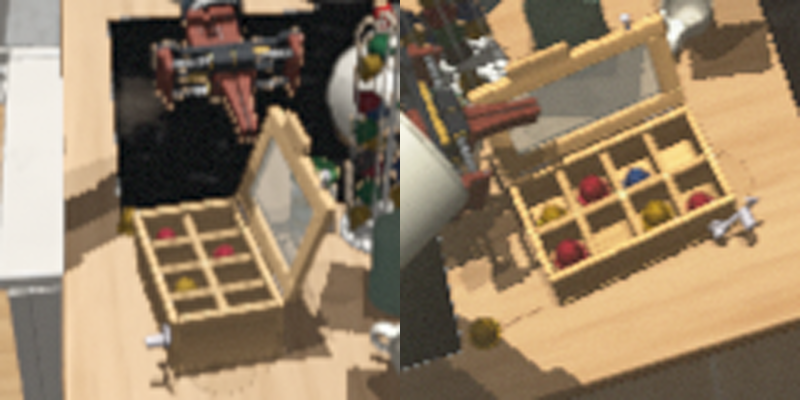

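The lid has fallen fully back onto its stop, the lip is at (300,125) in the side crop, and the finger is free. I retreat toward the robot, then out and up.

>>> {"name": "apply_moves", "arguments": {"series": [[[0, -2, 0, 0, 0, 0, 0], [0, -4, 0, 0, 0, 0, 0], [-1, -4, -1, 0, 0, 0, 0], [-2, -4, -1, 0, 0, 0, 0], [-2, -3, -2, 0, 0, 0, 0], [-2, -2, -2, 0, 0, 0, 0], [0, 0, 0, 0, 0, 0, 0], [0, 0, 0, 0, 0, 0, 0], [0, 0, 0, 0, 0, 0, 0]]]}}

```text
t: 12.4
ee_pos: [447.6, 134.5, 297.7]
orientation: [1.344, 1.534, -0.945]
ft_force: [0.2, -0.2, -0.6]
width: 0.6
```

```bash
python3 - <<'E'
from h import *
import pickle,cv2
state()
from workcell import ctrl
d=pickle.load(open("im0.pkl","rb"))
im={n:ctrl.get_image(n)["img"] for n in("side","top")}
a=im["side"][80:280,170:370];b=im["top"][150:300,130:380]
for n in im: 
    m=cv2.absdiff(im[n],d[n]["img"]).max(2)>60;print(n,m.sum())
cv2.imwrite("pics/s8.png",np.hstack([cv2.resize(a,(380,380)),cv2.resize(b,(400,380))]))
E
```

```text
t 12.4 chest-frame TCP [-121.8   94.6  297.7] F(chest axes) [ 0.2 -0.2 -0.6] w 0.6 q [ 0.76  0.54  1.81 -0.88  1.73  0.95]
tool axes in chest (cols)
 [[ 0.     1.    -0.001]
 [ 0.339 -0.001 -0.941]
 [-0.941 -0.    -0.339]]
side 8253
top 14991
```

View pics/s8.png

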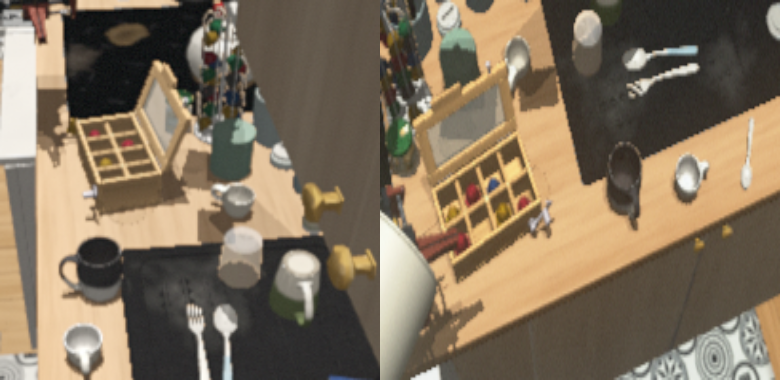

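The lid leans fully back and still (side crop (160,110)), the hook is swung right (top crop (540,217)), and the mug, cup and spoon are where they were. The arm is clear in free air, so I hand in.

```bash
python3 -c "
from workcell import ctrl
print(ctrl.close_job())"
```

```text
the job is handed in; nothing more can be done
None
```

The capsule chest is open and the job is handed in at about 12.5 s. No verdict is reported, so what follows rests on my own checks.

**What I did:** I pushed the hook's knob aside with the closed fingertips. Then I laid the fingers nearly level under the lip from the left, and lifted the lid along its arc until it fell back onto its stop. After that I drew the arm away into free air.

**Last checks:**
- **Lid:** the final picture shows it leaning fully back. I judged this by eye and did not measure the angle.
- **Hook:** it is well clear of the stud, at about 0.8 rad by estimate from the wrist picture.
- **Chest and bystanders:** the chest, mug, cup, striped cup and teaspoon look unmoved by eye; I took no measurement of how far any of them shifted. The jar and the stray capsule were not clearly checked in the last picture. The capsule was last seen in the picture before the arm withdrew.
- **Forces:** the wrist force stayed below about 2 N in every reading at the end of a move.

**Disagreement:** the wrist camera put the chest 2–4 mm further left than my fit from the top and side cameras. I allowed for this in the approaches.

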